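# Comb the filler rods into the tray's grooves

### The job

Take the comb off its rubber pad and comb the three askew copper rods in the blue tray until each lies flat at the bottom of a groove of its own, then stand the comb back upright on the pad with all its teeth on the rubber. Move the rods with the comb only, never touching them with the gripper, and leave the caliper and the pipe offcut where they are.

Things in the scene. Friction and masses are not known exactly. Their poses are not given: they have to be found in the camera images.
- tray: Fixed blue open tray, 230 x 200 mm (x, y), walls 10 mm thick, 34 mm high; inside 210 x 180 mm. Origin: centre of underside, on the table. x along its nine 45-degree V grooves (-x end towards the robot), z up. Groove centres at y = 0, +-20, +-40, +-60, +-80 mm, bottoms at z = 10 mm; sharp ridge crests between them at y = +-10, +-30, +-50, +-70 mm, z = 20 mm.
- tray_start (a point): Point at crest height (z = 20 mm) on the tray's centre line, x = -78 mm, in its end nearest the robot. The floor from x = -105 to about -40 mm is clear of rods at the start, so the comb can be lowered in here. If a rod end meets a tooth head on on the way, the rod jams against the far wall: back off some 15 mm and pass it 5 mm to one side.
- tray_finish (a point): Point at crest height on the tray's centre line, x = 83 mm, 22 mm short of the inside of the far (+x) end wall. The comb drives askew rods up to that wall, turns them parallel and they drop in; with its middle here its teeth are 4 mm short of the wall.
- comb: Hand comb, 210 to 420 g, standing on its teeth: dark steel bar, 36 (x) by 152 (y) mm, z = 24 to 40 mm, eight steel teeth below, upright wooden grip above. Origin: under the middle, at the level of the tooth tips; x is the combing direction (works both ways), y along the bar, z up. Comb with the tips about 2 mm over the tray's crests, each tooth above a crest, each gap over a groove.
- comb_grip (a point): Where to grasp the comb: point on its axis 68 mm above the tooth tips, in the wooden grip, which is 24 mm (comb x) by 36 mm (comb y), from 40 to 92 mm above the tips. Gripped across x it is best kept from tilting.
- tooth_left (a point): Middle of the tip of the comb's outermost +y tooth (comb x = 0, y = 70, z = 0 mm). The teeth are upright blades 36 mm long in x, 5 mm thick, 24 mm tall, with rounded ends, at y = +-10, +-30, +-50, +-70 mm: the pitch of the tray's ridges.
- tooth_right (a point): Middle of the tip of the comb's outermost -y tooth (comb y = -70 mm).
- pad: Fixed black rubber pad on the table, 90 x 200 x 4 mm (x, y, z), on which the comb stands at the start. Origin: centre of its underside; its top is 4 mm up.
- caliper: Loose steel caliper, 74 x 210 x 12 mm, a bystander lying to the far left of the tray; leave it alone.
- pipe_cut_a: Loose rusty pipe offcut, 43 mm across, 70 mm tall, standing to the right by the orange welder; leave it alone.
- rod_1: Loose copper-coated steel rod 1 of 3 (all alike), 8 mm diameter, 120 mm long, round ends, smooth, 47 g. Origin at its centre, x along it. At the start it lies askew across the crests, up to about 22 degrees off the grooves either way (origin about 24 mm above the table); settled in a groove its origin is about 16 mm above the tray's underside.
- rod_2: Loose copper-coated steel rod 2 of 3 (all alike), 8 mm diameter, 120 mm long, round ends, smooth, 47 g. Origin at its centre, x along it. At the start it lies askew across the crests, up to about 22 degrees off the grooves either way (origin about 24 mm above the table); settled in a groove its origin is about 16 mm above the tray's underside.
- rod_3: Loose copper-coated steel rod 3 of 3 (all alike), 8 mm diameter, 120 mm long, round ends, smooth, 47 g. Origin at its centre, x along it. At the start it lies askew across the crests, up to about 22 degrees off the grooves either way (origin about 24 mm above the table); settled in a groove its origin is about 16 mm above the tray's underside.
There are look-alikes about, which are no part of the job. There is more than one size of the comb; the job needs the larger.

How it is judged:
By the outcome, as a careful person would: the job done as asked, in the order asked, and still so for the second after the job is handed in, with the robot touching nothing.
It also fails if it takes over 64 s, if anything falls off the work surface, if the arm or the gripper's body presses on something with over 40 N, if the wrist force passes 120 N, or if a joint passes its speed limit or range.

### The arm

A 6-joint arm with a two-finger parallel gripper is mounted at the origin on a cart in front of the work surface, level with it; the furniture and walls round the work are solid. World frame = base frame: x ahead of the robot, y to its left, z up, the work surface at z = 0. Lengths are in m, angles in degrees, forces in N, time in s.
With the tool pointing down it reaches from about 0.4 to 0.825 m from the base axis. Payload 7 kg.
Tool frame: the origin (TCP) lies between the finger pads; the fingertips stand 22 mm ahead of it and the grasp point (between the pads) lies 3 mm ahead of it; z points along the fingers, y is the line along which they close (so a half turn about z gives the same grasp; the last joint's range is limited). The gripper opens to 88 mm and grips with 3 to 60 N. Pads are 19 mm wide; open, the fingers measure 130 mm over their backs; the gripper's body (78 mm by 193 mm) begins 47 mm behind the grasp point.
Start: joints at [83.772, 20.546, 0.682, 0, -70.136, -16.507], TCP at [0.261, 0.623, 0.227] pointing down, gripper open.
Joint ranges: [-176.03, 176.03], [-82.01, 121.73], [-58.28, 71.71], [-173.87, 95.51], [-174.79, -0.11], [-173.66, 173.66]. Speed limits (degrees/s): [136.94, 136.94, 172.46, 180, 180, 180].

### API

Orientations are given as [roll, pitch, yaw] about the fixed x, y, z axes, in that order (R = Rz(yaw) Ry(pitch) Rx(roll)).
In Python, from plant import ctrl gives the robot as it stands.
- The arm moves only by the tool apply_moves, never from a script. Its argument "targets" is a list of rows, each an object with "travel": the shift along the tool's x, y, z in mm, a list of three; "roll": the turn about the tool's z in degrees; "jaw": the finger opening in mm, from 0 to 87.6. In form: [{"travel": [tx, ty, tz], "roll": roll, "jaw": jaw}, ...]. A call has 1 to 10 rows; each row shifts and turns the commanded pose from where the row before left it, along the tool's axes as they then stand; what a row does not reach is not made up. A row lasts 1/10 s, in which the tool goes at most 50 mm and 8.59 degrees, less where a joint would pass 70% of its speed; a pose out of reach is approached as far as the arm can. A call with a gripper value outside its range is refused whole. The fingers move at their own pace and stop on an object; the grip force is fixed at half the most. Time passes only in rows, so rows that do not move let the fingers close. It gives the time, the measured TCP pose, the force, the opening and the grip force at its end, in the units of the state.
- ctrl.get_obs(): the state, without advancing time (a new reading comes with each control period).
- ctrl.snapshot(name): name is "scene" or "top" or "wrist"; returns the picture (384x512x3 uint8, red, green, blue); there is no depth.
- ctrl.calibration(name): a dict with "K" (3x3 intrinsics, pixels), "extrinsics" (4x4, takes a point from camera to world coordinates); the wrist camera has in their place "hand_eye" (4x4, takes a point from camera to tool coordinates, whose origin is the TCP and whose axes are the flange's). Camera axes: x right, y down, z forward; pixel columns grow to the right and rows downward; lengths in m; the calibration is good to about 2 mm. A picture is of the moment at which its call begins: read the wrist's pose just before it. calibration takes no time and is no camera call.
- ctrl.close_job(): hands the job in; it is judged then, once.
The state is a dict: "clock": time; "joint_pos": joint angles; "qvel": joint speeds; "tau": joint torques, N m; "tool_pos": TCP position; "orientation": TCP orientation; "force": force on the tool from outside, world axes, zero at the start; "moment": the same for the moment, N m; "opening": finger opening in m; "gripper_force": force on a finger pad.
Only numpy, scipy, OpenCV 4.12 (cv2) and the standard library are available. Lean on these libraries where they do the work, as an engineer would, in place of code of your own. Each camera call takes 0.05 s, during which the arm holds its last target. There are 200 camera calls.

## Working session

There is one attempt and no reset: what is moved stays moved. The work goes in short steps, Python scripts to look and compute and a tool call to move; the robot and the scene stay as the last step left them, time stands still between calls to the robot, and variables do not carry over. Pictures are saved under pics/ and viewed, at most 10 in all, crops included, and the job is handed in when it is done.

Besides the shell and the picture viewer there is one more tool, called after "Call:" by a JSON object that holds its "op" and its "data". apply_moves: Moves the arm, as the interface text tells. Its arguments: {"type":"object","properties":{"targets":{"type":"array","items":{"type":"object","properties":{"travel":{"type":"array","items":{"type":"number"}},"roll":{"type":"number"},"jaw":{"type":"number"}}}}},"required":["targets"]}

```bash
mkdir -p pics; python3 - <<'E'
from plant import ctrl
import cv2,numpy as np
for n in("scene","top"):
    im=ctrl.snapshot(n); cv2.imwrite(f"pics/{n}0.png",im[:,:,::-1])
    c=ctrl.calibration(n); print(n,np.round(c["K"],1).tolist(),np.round(c["extrinsics"],3).tolist())
print(np.round(ctrl.calibration("wrist")["K"],1).tolist(),np.round(ctrl.calibration("wrist")["hand_eye"],4).tolist())
o=ctrl.get_obs();print(o)
a=cv2.imread("pics/scene0.png");b=cv2.imread("pics/top0.png")
cv2.imwrite("pics/top0b.png",cv2.resize(b,(800,600),interpolation=cv2.INTER_CUBIC))
E
```

```text
scene [[488.2, 0.0, 258.5], [0.0, 488.2, 187.0], [0.0, 0.0, 1.0]] [[0.877, -0.375, 0.3, 0.135], [-0.48, -0.676, 0.559, -0.644], [-0.007, -0.634, -0.773, 1.089], [0.0, 0.0, 0.0, 1.0]]
top [[358.6, 0.0, 255.1], [0.0, 358.6, 190.0], [0.0, 0.0, 1.0]] [[0.028, -0.991, 0.13, 0.384], [-0.999, -0.03, -0.017, 0.125], [0.02, -0.129, -0.991, 1.174], [0.0, 0.0, 0.0, 1.0]]
[[318.5, 0.0, 259.0], [0.0, 318.5, 193.5], [0.0, 0.0, 1.0]] [[0.0006, -0.9624, -0.2717, 0.0736], [1.0, 0.0005, 0.0004, 0.0008], [-0.0002, -0.2717, 0.9624, -0.1582], [0.0, 0.0, 0.0, 1.0]]
{'clock': 0.1, 'joint_pos': array([ 8.37720032e+01,  2.05891988e+01,  6.36320866e-01, -1.64068793e-02,
       -7.01374771e+01, -1.65073540e+01]), 'qvel': array([ 0.0319429 , -0.15183794,  0.1626904 ,  0.02341628,  0.06597976,
       -0.00990149]), 'tau': array([-2.84429865e-03, -5.84163630e+01,  2.93752921e+01,  7.01549962e+00,
        1.01675437e-02, -4.92768561e-05]), 'tool_pos': array([0.26072623, 0.62210565, 0.22587897]), 'orientation': array([ 1.79908986e+02, -1.08871713e-02, -2.27409288e+01]), 'force': array([-0.07956769,  0.44901255,  1.25470294]), 'moment': array([ 0.01498616,  0.02518042, -0.05917776]), 'gripper_force': 0.0, 'opening': 0.08744590191817879}
```

View pics/top0b.png

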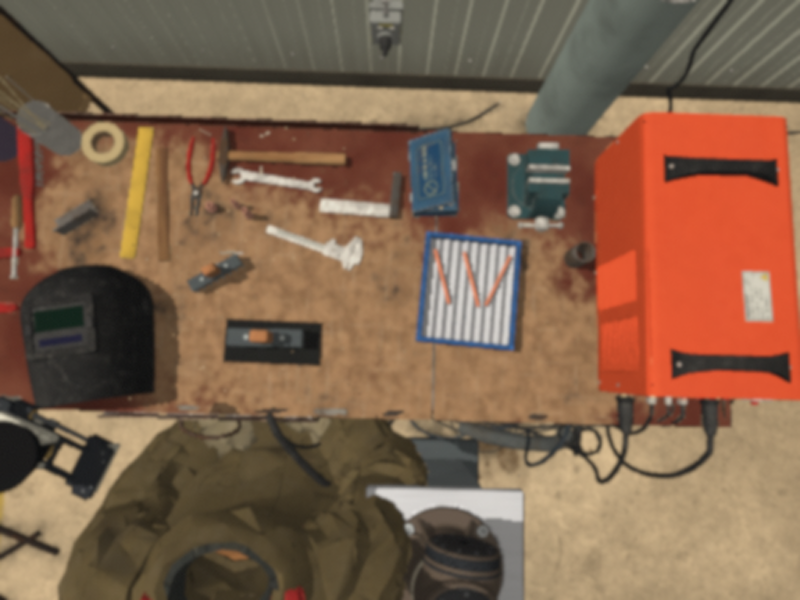

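View pics/scene0.png

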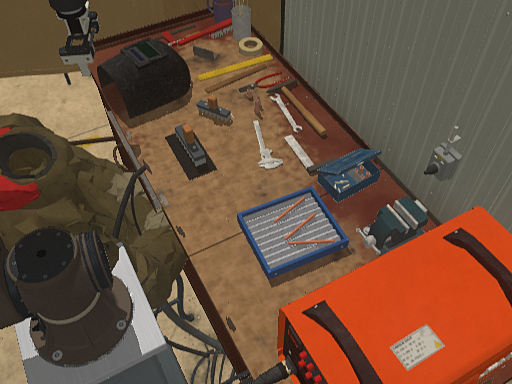

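The top view (800x600) shows two comb-like things: the comb on the black pad at (265,338) and a smaller one at (216,272). The job needs the larger one, on the pad. The tray is at (470,290), with three rods at (442,275), (471,279) and (498,282).

```bash
cat > h.py <<'E'
from plant import ctrl
import cv2,numpy as np
from scipy.spatial.transform import Rotation as R
def cam(n):
    c=ctrl.calibration(n)
    if n!="wrist": return c["K"],np.array(c["extrinsics"])
    o=ctrl.get_obs(); T=np.eye(4); T[:3,3]=o["tool_pos"]; T[:3,:3]=R.from_euler("xyz",o["orientation"],degrees=True).as_matrix()
    return c["K"],T@np.array(c["hand_eye"])
def ray(K,E,uv,z):
    uv=np.atleast_2d(np.array(uv,float)); d=np.c_[uv,np.ones(len(uv))]@np.linalg.inv(K).T@E[:3,:3].T
    return E[:3,3]+d*((z-E[2,3])/d[:,2])[:,None]
def proj(K,E,p):
    q=(np.atleast_2d(p)-E[:3,3])@E[:3,:3]@np.array(K).T; return q[:,:2]/q[:,2:]
def blob(m,near):
    n,l,s,c=cv2.connectedComponentsWithStats(m.astype(np.uint8)); 
    ok=[i for i in range(1,n) if s[i,4]>15]; i=min(ok,key=lambda i:np.hypot(*(c[i]-near))); return l==i,c[i],s[i]
E
python3 - <<'E'
from h import *
K,E=cam("top"); im=cv2.imread("pics/top0.png"); h=cv2.cvtColor(im,cv2.COLOR_BGR2HSV).astype(int); H,S,V=h[...,0],h[...,1],h[...,2]
s=0.64
m,c,st=blob((H>100)&(H<125)&(S>140)&(V>70),(300,186)); print("tray",c,st)
r=cv2.minAreaRect(np.argwhere(m)[:,::-1].astype(np.float32)); b=ray(K,E,cv2.boxPoints(r),.034)[:,:2]; print(b.round(3).tolist(), b.mean(0), [np.linalg.norm(b[i]-b[i-1]).round(4) for i in range(4)],np.degrees(np.arctan2(*(b[1]-b[0])[::-1])),np.degrees(np.arctan2(*(b[2]-b[1])[::-1])))
print("orange big",[ (H[y,x],S[y,x],V[y,x]) for x,y in((165,215),(137,173),(286,180))])
for near in((165,215),(136,173)):
    m,c,st=blob((H>4)&(H<16)&(S>130)&(V>140),near); print("grip",c,st,ray(K,E,c,.09))
m,c,st=blob((V<45),(150,220)); r=cv2.minAreaRect(np.argwhere(m)[:,::-1].astype(np.float32)); b=ray(K,E,cv2.boxPoints(r),.004)[:,:2]; print("pad",st,b.round(3).tolist(),b.mean(0),[np.linalg.norm(b[i]-b[i-1]).round(4) for i in range(4)],np.degrees(np.arctan2(*(b[1]-b[0])[::-1])))
cr=np.hstack([cv2.resize(im[145:245,105:225],(480,400),interpolation=2)]);cv2.imwrite("pics/c1.png",cr)
E
```

```text
tray [277.92307692  97.07692308] [275  93   6  10  39]
[[0.856, 0.052], [0.862, 0.036], [0.834, 0.026], [0.827, 0.042]] [0.84490542 0.03890944] [np.float64(0.0304), np.float64(0.017), np.float64(0.0304), np.float64(0.017)] -68.83705183426767 -161.0959365865623
orange big [(np.int64(13), np.int64(145), np.int64(185)), (np.int64(13), np.int64(144), np.int64(99)), (np.int64(11), np.int64(26), np.int64(137))]
grip [165.25806452 214.58064516] [160 211  11   8  62] [[0.44338558 0.3748508  0.09      ]]
grip [132.25806452 171.5483871 ] [129 169   7   6  31] [[0.57137524 0.4827749  0.09      ]]
pad [145 206  59  26 710] [[0.399, 0.458], [0.476, 0.46], [0.473, 0.271], [0.396, 0.271]] [0.4358975  0.36476755] [np.float64(0.1869), np.float64(0.0766), np.float64(0.1885), np.float64(0.0767)] 1.3775607114824755
```

View pics/c1.png

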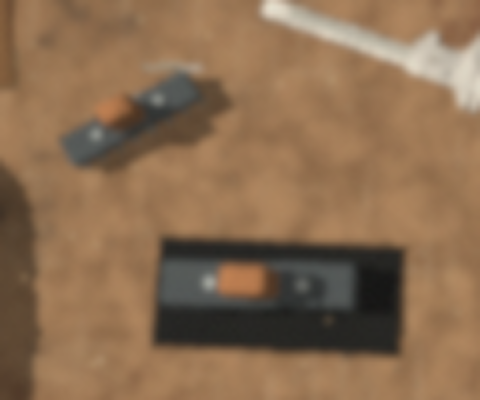

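The crop shows the larger comb on the pad with its grip at (245,280), while the smaller look-alike lies bare on the bench at (115,110). I choose the one on the pad and go above it.

Call:
{"op": "apply_moves", "data": {"targets": [{"travel": [29,18,-3],"roll": 0,"jaw": 87},{"travel": [29,18,-3],"roll": 0,"jaw": 87},{"travel": [29,18,-3],"roll": 0,"jaw": 87},{"travel": [29,18,-3],"roll": 0,"jaw": 87},{"travel": [29,18,-3],"roll": 0,"jaw": 87},{"travel": [29,18,-3],"roll": 0,"jaw": 87},{"travel": [29,18,-3],"roll": 0,"jaw": 87},{"travel": [29,18,-3],"roll": 0,"jaw": 87},{"travel": [29,18,0],"roll": 0,"jaw": 87}]}}

```text
clock: 1.0
tool_pos: [0.4396, 0.3711, 0.251]
orientation: [-180.0, 0.0, -22.7]
force: [1.4, 0.7, -0.3]
opening: 0.0873
gripper_force: 0.0
```

Call:
{"op": "apply_moves", "data": {"targets": [{"travel": [0,0,0],"roll": 7.5,"jaw": 87},{"travel": [0,0,0],"roll": 7.5,"jaw": 87},{"travel": [0,0,0],"roll": 7.5,"jaw": 87},{"travel": [0,0,0],"roll": 7.5,"jaw": 87},{"travel": [0,0,0],"roll": 7.5,"jaw": 87},{"travel": [0,0,0],"roll": 7.5,"jaw": 87},{"travel": [0,0,0],"roll": 7.5,"jaw": 87},{"travel": [0,0,0],"roll": 7.5,"jaw": 87},{"travel": [0,0,0],"roll": 7.3,"jaw": 87},{"travel": [0,0,0],"roll": 0,"jaw": 87}]}}

```text
clock: 2.0
tool_pos: [0.4388, 0.372, 0.2504]
orientation: [180.0, -0.0, -90.2]
force: [-0.5, 0.1, -0.6]
opening: 0.0868
gripper_force: 0.0
```

```bash
python3 - <<'E'
from h import *
K,E=cam("wrist"); o=ctrl.get_obs(); im=ctrl.snapshot("wrist")[:,:,::-1]; cv2.imwrite("pics/w1.png",im); np.save("w1E.npy",E)
print(o["clock"],o["tool_pos"],o["orientation"],E[:3,3])
cv2.imwrite("pics/w1b.png",cv2.resize(im,(800,600),interpolation=2))
E
```

```text
2.0 [0.43879727 0.37202702 0.25036903] [ 1.79966742e+02 -3.48225373e-02 -9.01503713e+01] [0.43889012 0.29814736 0.40857084]
```

View pics/w1b.png

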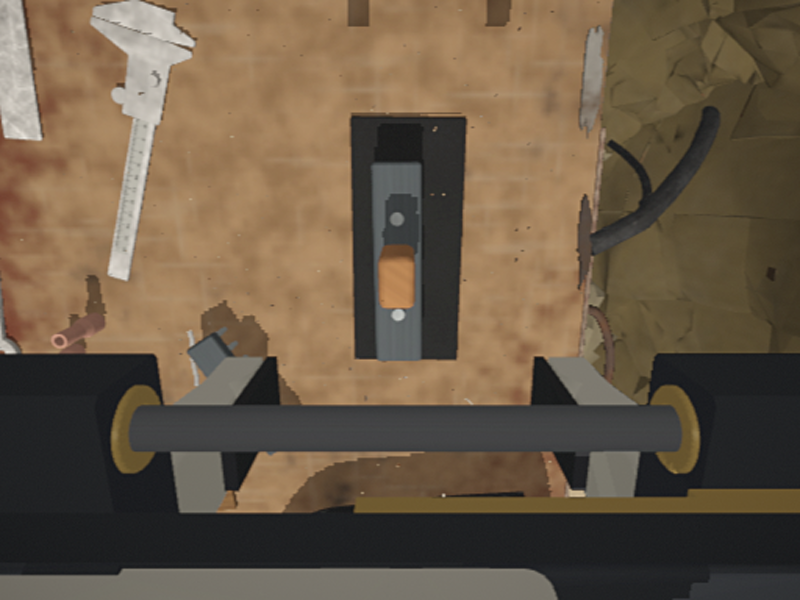

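The picture shows the comb (bar corners (372,163), (422,163), (420,360), (377,360)) and the pad corners (351,117), (466,117), (457,360), (355,358), all at 800-wide scale. The grip top face spans about (382–414, 255–307).

```bash
python3 - <<'E'
from h import *
K,_=cam("wrist"); E=np.load("w1E.npy"); s=.64
p=lambda l,z: ray(K,E,np.array(l)*s,z)[:,:2].round(4).tolist()
print("bar",p([(372,163),(422,163),(420,360),(377,360)],.044))
print("bolts",p([(397,218),(398,315)],.045))
print("griptop",p([(382,255),(414,255),(414,307),(382,307)],.096))
print("pad",p([(351,117),(466,117),(457,360),(355,358)],.004))
# fine edges of bar: rows
im=cv2.imread("pics/w1.png"); g=im.astype(int)
for v in(110,118,205,215):
    print(v,[(u,g[v,u].tolist()) for u in range(232,276,1) if np.abs(g[v,u]-g[v,u-1]).sum()>50])
for u in (245,250,): print([(v,g[v,u].tolist()) for v in range(70,240) if np.abs(g[v,u]-g[v-1,u]).sum()>50])
E
```

```text
bar [[0.4614, 0.2984], [0.4262, 0.2985], [0.4266, 0.4477], [0.4605, 0.4476]]
bolts [[0.444, 0.3368], [0.4437, 0.4103]]
griptop [[0.453, 0.3547], [0.4327, 0.3547], [0.4325, 0.3891], [0.4535, 0.3891]]
pad [[0.4793, 0.2646], [0.3914, 0.2647], [0.393, 0.4642], [0.482, 0.4621]]
110 [(238, [82, 81, 78]), (269, [68, 67, 65]), (270, [33, 33, 32])]
118 [(238, [74, 75, 70]), (239, [94, 94, 89]), (269, [68, 67, 65]), (270, [33, 34, 33])]
205 [(240, [75, 74, 71]), (241, [96, 95, 92]), (253, [125, 128, 124]), (269, [70, 70, 65]), (270, [43, 43, 43])]
215 [(240, [67, 68, 65]), (241, [92, 92, 87]), (269, [73, 73, 70]), (270, [46, 46, 45])]
[(72, [60, 84, 109]), (74, [41, 54, 66]), (75, [37, 36, 37]), (79, [26, 28, 28]), (104, [72, 71, 68]), (148, [64, 64, 59]), (152, [85, 84, 80]), (158, [55, 75, 102]), (197, [103, 105, 108]), (231, [73, 99, 130]), (232, [88, 126, 161])]
[(72, [64, 90, 115]), (74, [41, 55, 70]), (75, [34, 36, 36]), (104, [70, 69, 66]), (105, [88, 88, 83]), (124, [67, 67, 63]), (137, [83, 83, 80]), (138, [105, 107, 105]), (143, [75, 75, 72]), (166, [69, 109, 154]), (197, [83, 104, 133]), (198, [101, 97, 93]), (203, [106, 106, 103]), (231, [88, 124, 160])]
```

Call:
{"op": "apply_moves", "data": {"targets": [{"travel": [-1,-5,30],"roll": 0,"jaw": 80},{"travel": [0,0,30],"roll": 0,"jaw": 80},{"travel": [0,0,30],"roll": 0,"jaw": 80},{"travel": [0,0,25],"roll": 0,"jaw": 80},{"travel": [0,0,20],"roll": 0,"jaw": 80},{"travel": [0,0,20],"roll": 0,"jaw": 80},{"travel": [0,0,12],"roll": 0,"jaw": 80},{"travel": [0,0,8],"roll": 0,"jaw": 80},{"travel": [0,0,0],"roll": 0,"jaw": 80}]}}

```text
clock: 2.95
tool_pos: [0.4438, 0.3729, 0.075]
orientation: [180.0, -0.1, -90.0]
force: [-0.2, 0.3, -0.0]
opening: 0.0801
gripper_force: 0.0
```

Call:
{"op": "apply_moves", "data": {"targets": [{"travel": [0,0,0],"roll": 0,"jaw": 15},{"travel": [0,0,0],"roll": 0,"jaw": 15},{"travel": [0,0,0],"roll": 0,"jaw": 15},{"travel": [0,0,0],"roll": 0,"jaw": 15},{"travel": [0,0,0],"roll": 0,"jaw": 15},{"travel": [0,0,0],"roll": 0,"jaw": 15},{"travel": [0,0,0],"roll": 0,"jaw": 15},{"travel": [0,0,0],"roll": 0,"jaw": 15}]}}

```text
clock: 3.75
tool_pos: [0.444, 0.3733, 0.0758]
orientation: [-180.0, -0.0, -90.0]
force: [0.1, -0.4, 0.4]
opening: 0.0238
gripper_force: 30.0
```

Call:
{"op": "apply_moves", "data": {"targets": [{"travel": [0,0,-8],"roll": 0,"jaw": 15},{"travel": [0,0,-20],"roll": 0,"jaw": 15},{"travel": [0,0,-30],"roll": 0,"jaw": 15},{"travel": [0,0,-35],"roll": 0,"jaw": 15},{"travel": [0,0,-35],"roll": 0,"jaw": 15},{"travel": [0,0,-35],"roll": 0,"jaw": 15},{"travel": [0,0,-20],"roll": 0,"jaw": 15},{"travel": [0,0,0],"roll": 0,"jaw": 15}]}}

```text
clock: 4.55
tool_pos: [0.4449, 0.3741, 0.2624]
orientation: [-179.8, 0.3, -90.0]
force: [0.2, 0.4, -4.0]
opening: 0.0238
gripper_force: 30.0
```

```bash
python3 - <<'E'
from h import *
K,E=cam("top"); s=.64
b=ray(K,E,np.array([(427,232),(523,240),(516,350),(417,340)])*s,.034)[:,:2]; print(b.round(3).tolist(),b.mean(0),[np.linalg.norm(b[i]-b[i-1]).round(3) for i in range(4)],np.degrees(np.arctan2(*(b[0]-b[3])[::-1])),np.degrees(np.arctan2(*(b[0]-b[1])[::-1]))-90)
E
```

```text
[[0.672, 0.051], [0.661, -0.15], [0.432, -0.136], [0.446, 0.066]] [ 0.55272586 -0.04243271] [np.float64(0.226), np.float64(0.201), np.float64(0.23), np.float64(0.203)] -3.9442563274961597 -2.985326866533299
```

Call:
{"op": "apply_moves", "data": {"targets": [{"travel": [15,-6,0],"roll": 0,"jaw": 15},{"travel": [30,-12,0],"roll": 0,"jaw": 15},{"travel": [35,-15,0],"roll": 0,"jaw": 15},{"travel": [35,-15,0],"roll": 0,"jaw": 15},{"travel": [35,-15,0],"roll": 0,"jaw": 15},{"travel": [35,-15,0],"roll": 0,"jaw": 15},{"travel": [35,-15,0],"roll": 0,"jaw": 15},{"travel": [25,-10,0],"roll": 3.5,"jaw": 15},{"travel": [10,-2,0],"roll": 0,"jaw": 15},{"travel": [0,0,0],"roll": 0,"jaw": 15}]}}

```text
clock: 5.55
tool_pos: [0.5474, 0.1161, 0.2572]
orientation: [179.8, -0.1, -93.6]
force: [0.2, 0.1, -3.1]
opening: 0.0237
gripper_force: 30.0
```

```bash
python3 - <<'E'
from h import *
K,E=cam("wrist"); o=ctrl.get_obs(); im=ctrl.snapshot("wrist")[:,:,::-1]; cv2.imwrite("pics/w2.png",im); np.save("w2E.npy",E)
print(o["clock"],o["tool_pos"],o["orientation"],E[:3,3])
cv2.imwrite("pics/w2b.png",cv2.resize(im,(800,600),interpolation=2))
E
```

```text
5.55 [0.54744282 0.11607644 0.25719494] [ 1.79846002e+02 -7.79950375e-02 -9.36320897e+01] [0.54344635 0.04243521 0.4154511 ]
```

View pics/w2b.png

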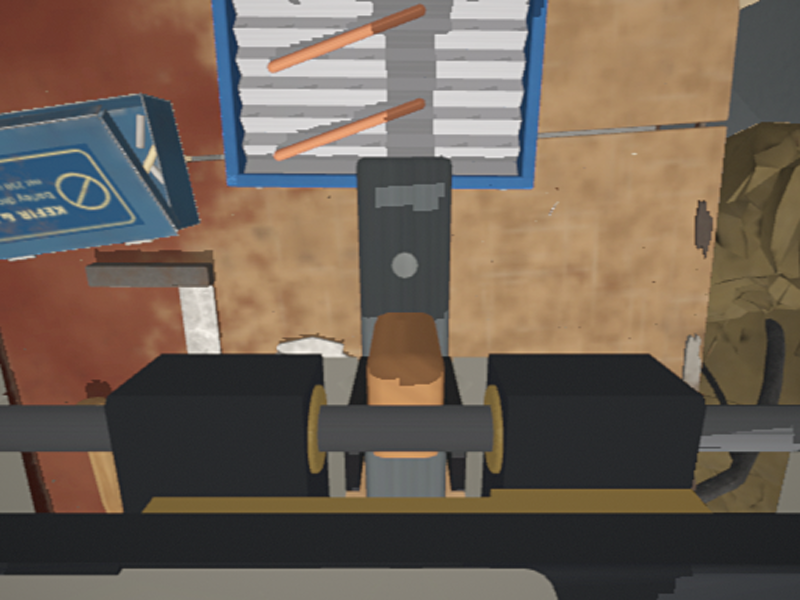

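The wrist view shows the tray's +y part: rim corners at about (228,187) and (534,189), side walls rising to (214,0) and (547,0), and two rods (275,155)–(420,102) and (272,67)–(422,10). The comb bar's far end is at (357,158)–(451,158).

```bash
cat > tray.py <<'E'
from h import *
def edges(im,rows,cols,rowlim,bounds):
    h=cv2.cvtColor(im,cv2.COLOR_BGR2HSV).astype(int); m=((h[...,0]>100)&(h[...,0]<122)&(h[...,1]>120)&(h[...,2]>60))
    L=[];Rr=[];B=[]
    for v in rows:
        u=np.flatnonzero(m[v,bounds[0]:bounds[1]])+bounds[0]; L.append((u[0]-.5,v)); Rr.append((u[-1]+.5,v))
    for u in cols:
        v=np.flatnonzero(m[rowlim[0]:rowlim[1],u])+rowlim[0]; B.append((u,v[-1]+.5))
    return L,Rr,B
def line(p):
    p=np.array(p,float); vx,vy,x,y=cv2.fitLine(p.astype(np.float32),cv2.DIST_HUBER,0,.0005,.0005).ravel(); return np.array([x,y]),np.array([vx,vy])
E
python3 - <<'E'
from tray import *
K,_=cam("wrist");E=np.load("w2E.npy");im=cv2.imread("pics/w2.png")
L,Rr,B=edges(im,range(5,100,3),list(range(160,215,4))+list(range(300,330,4)),(100,130),(134,355))
w=lambda p:ray(K,E,p,.034)[:,:2]
for n,p in(("far",L),("near",Rr),("left",B)):
    c,d=line(w(p)); print(n,c.round(4),np.degrees(np.arctan(d[1]/d[0])) .round(2), np.degrees(np.arctan(-d[0]/d[1])).round(2))
c1,d1=line(w(L));c2,d2=line(w(Rr));n=np.array([-d1[1],d1[0]]);print("width",(c1-c2)@n)
s=.64; print("rods",ray(K,E,np.array([(275,155),(420,102),(272,67),(422,10)])*s,.024).round(4).tolist())
o=ctrl.get_obs(); b=ray(K,E,np.array([(357,158),(451,158),(450,310),(361,310)])*s,.2254); Rt=R.from_euler("xyz",o["orientation"],degrees=True).as_matrix()
print("bar in tool",((b-o["tool_pos"])@Rt).round(4).tolist())
E
```

```text
far [ 0.67   -0.0212] 85.93 -4.07
near [ 0.4431 -0.007 ] 86.01 -3.99
left [0.5797 0.0575] -4.14 85.86
width -0.22731103
rods [[0.6392, 0.0306, 0.024], [0.5282, 0.0002, 0.024], [0.6333, -0.0299, 0.024], [0.5235, -0.0598, 0.024]]
bar in tool [[0.0766, -0.0175, 0.0322], [0.0766, 0.017, 0.0322], [0.0184, 0.018, 0.0322], [0.0185, -0.0174, 0.0321]]
```

Call:
{"op": "apply_moves", "data": {"targets": [{"travel": [15,6,0],"roll": 0.4,"jaw": 15},{"travel": [30,12,0],"roll": 0,"jaw": 15},{"travel": [35,14,0],"roll": 0,"jaw": 15},{"travel": [35,14,0],"roll": 0,"jaw": 15},{"travel": [27,10,0],"roll": 0,"jaw": 15},{"travel": [12,5,0],"roll": 0,"jaw": 15},{"travel": [0,0,0],"roll": 0,"jaw": 15},{"travel": [0,0,0],"roll": 0,"jaw": 15}]}}

```text
clock: 6.4
tool_pos: [0.477, -0.0309, 0.2589]
orientation: [-180.0, 0.0, -93.9]
force: [0.2, 0.4, -3.5]
opening: 0.0236
gripper_force: 30.0
```

```bash
python3 - <<'E'
from h import *
K,E=cam("wrist"); o=ctrl.get_obs(); im=ctrl.snapshot("wrist")[:,:,::-1]; cv2.imwrite("pics/w3.png",im); np.save("w3E.npy",E)
print(o["clock"],o["tool_pos"],o["orientation"],E[:3,3])
cv2.imwrite("pics/w3b.png",cv2.resize(im,(800,600),interpolation=2))
E
```

```text
6.4 [ 0.47695922 -0.03092595  0.25885349] [-1.79971312e+02  2.33340894e-02 -9.39143333e+01] [ 0.47208319 -0.10479002  0.41698113]
```

View pics/w3b.png

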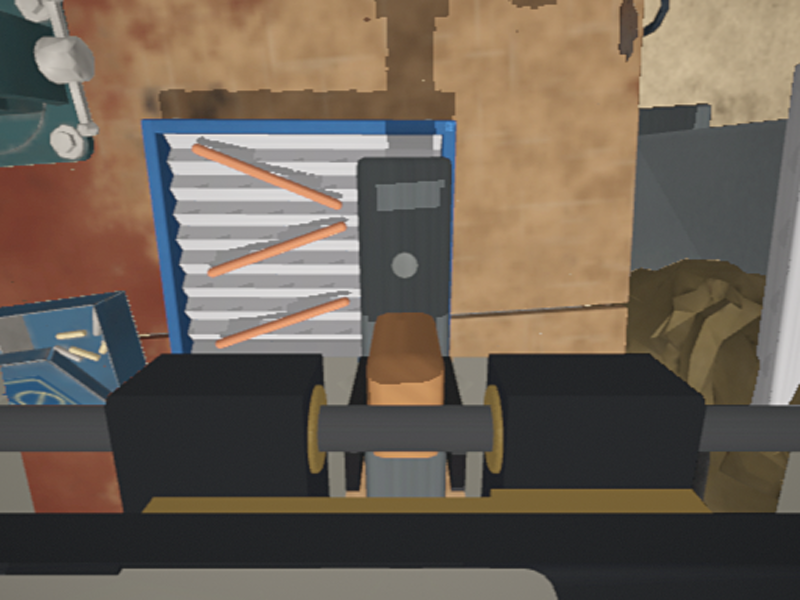

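All three rods are now visible: (197,147)–(339,206), (212,273)–(344,227), (220,344)–(347,300). The tray's -y rim corners are at (145,121) and (455,121).

```bash
cat >> h.py <<'E'
YAW=np.radians(-4.05); XH=np.array([np.cos(YAW),np.sin(YAW)]); YH=np.array([-np.sin(YAW),np.cos(YAW)])
TC=np.array([.5547,-.040])
def tr(p): p=np.atleast_2d(p)[:,:2]-TC; return np.c_[p@XH,p@YH]*1000
E
python3 - <<'E'
from h import *
K,_=cam("wrist");E=np.load("w3E.npy");im=cv2.imread("pics/w3.png")
h=cv2.cvtColor(im,cv2.COLOR_BGR2HSV).astype(int); m=((h[...,0]>100)&(h[...,0]<122)&(h[...,1]>120)&(h[...,2]>60))
B=[(u,np.flatnonzero(m[60:110,u])[0]+59.5) for u in range(100,240,4)]
L=[(np.flatnonzero(m[v,85:130])[0]+84.5,v) for v in range(84,180,4)]
t=tr(ray(K,E,B,.034)); print("right edge y",np.polyfit(t[:,0],t[:,1],1), np.median(t[:,1]))
t=tr(ray(K,E,L,.034)); print("far edge x",np.polyfit(t[:,1],t[:,0],1), np.median(t[:,0]))
print("near-right corner",tr(ray(K,E,[(455*.64,121*.64)],.034)))
print("rods",tr(ray(K,E,np.array([(197,147),(339,206),(212,273),(344,227),(220,344),(347,300)])*.64,.024)).round(1).tolist())
# crest lines: brightness profile along y at tray x=-15,-... on crest-height plane
g=cv2.cvtColor(im,cv2.COLOR_BGR2GRAY)
for x in (95,-28):
    ys=np.arange(-88,75,1.); P=np.array([np.r_[TC+x/1000*XH+y/1000*YH,.020] for y in ys]); q=proj(K,E,P).astype(np.float32)
    v=cv2.remap(g,q[None,:,0],q[None,:,1],1)[0].astype(int); d=np.diff(v); print(x,[(ys[i]+.5,d[i]) for i in range(1,len(d)-1) if abs(d[i])>12 and abs(d[i])>=abs(d[i-1]) and abs(d[i])>abs(d[i+1])])
o=ctrl.get_obs(); print("tcp",tr(o["tool_pos"]))
E
```

```text
right edge y [-4.15351532e-03 -9.99505258e+01] -99.90153952784856
far edge x [-7.22233169e-05  1.13178837e+02] 113.14129048399376
near-right corner [[-114.34637081  -99.19140602]]
rods [[78.6, -80.9], [-27.0, -37.4], [77.3, 16.2], [-30.4, -21.1], [76.8, 77.1], [-31.0, 38.5]]
95 [(np.float64(-80.5), np.int64(-48)), (np.float64(-71.5), np.int64(27)), (np.float64(-60.5), np.int64(-34)), (np.float64(-51.5), np.int64(28)), (np.float64(-41.5), np.int64(-28)), (np.float64(-30.5), np.int64(31)), (np.float64(-22.5), np.int64(-34)), (np.float64(-11.5), np.int64(28)), (np.float64(-2.5), np.int64(-42)), (np.float64(9.5), np.int64(27)), (np.float64(17.5), np.int64(-24)), (np.float64(28.5), np.int64(26)), (np.float64(36.5), np.int64(-41)), (np.float64(48.5), np.int64(35)), (np.float64(55.5), np.int64(-23)), (np.float64(69.5), np.int64(40))]
-28 [(np.float64(-79.5), np.int64(-26)), (np.float64(-70.5), np.int64(63)), (np.float64(-61.5), np.int64(-29)), (np.float64(-50.5), np.int64(46)), (np.float64(-47.5), np.int64(-42)), (np.float64(-43.5), np.int64(61)), (np.float64(-41.5), np.int64(-44)), (np.float64(-31.5), np.int64(16)), (np.float64(-28.5), np.int64(-32)), (np.float64(-23.5), np.int64(21)), (np.float64(-10.5), np.int64(34)), (np.float64(-2.5), np.int64(-30)), (np.float64(8.5), np.int64(34)), (np.float64(17.5), np.int64(-26)), (np.float64(31.5), np.int64(-41)), (np.float64(34.5), np.int64(44)), (np.float64(36.5), np.int64(-61)), (np.float64(39.5), np.int64(22)), (np.float64(49.5), np.int64(32)), (np.float64(56.5), np.int64(-36)), (np.float64(69.5), np.int64(35))]
tcp [[-77.98158616   3.83943986]]
```

Call:
{"op": "apply_moves", "data": {"targets": [{"travel": [4,0,20],"roll": 0.1,"jaw": 15},{"travel": [0,0,30],"roll": 0,"jaw": 15},{"travel": [0,0,30],"roll": 0,"jaw": 15},{"travel": [0,0,30],"roll": 0,"jaw": 15},{"travel": [0,0,20],"roll": 0,"jaw": 15},{"travel": [0,0,15],"roll": 0,"jaw": 15},{"travel": [0,0,10],"roll": 0,"jaw": 15},{"travel": [0,0,5],"roll": 0,"jaw": 15},{"travel": [0,0,0],"roll": 0,"jaw": 15}]}}

```text
clock: 7.35
tool_pos: [0.4767, -0.0351, 0.0984]
orientation: [180.0, -0.0, -94.0]
force: [-0.0, -0.4, -3.2]
opening: 0.0234
gripper_force: 30.0
```

```bash
python3 - <<'E'
from h import *
o=ctrl.get_obs(); print(o["tool_pos"],o["orientation"],tr(o["tool_pos"]),o["force"])
E
```

```text
[ 0.47669743 -0.03505462  0.09840227] [ 1.79956279e+02 -2.13896288e-02 -9.39944204e+01] [[-78.15705487  -0.57605119]] [-0.0100771  -0.4390468  -3.15646636]
```

Call:
{"op": "apply_moves", "data": {"targets": [{"travel": [-0.5,0,4.5],"roll": 0,"jaw": 15},{"travel": [0,-2,0],"roll": 0,"jaw": 15},{"travel": [0,-5,0],"roll": 0,"jaw": 15},{"travel": [0,-5,0],"roll": 0,"jaw": 15},{"travel": [0,-5,0],"roll": 0,"jaw": 15},{"travel": [0,-5,0],"roll": 0,"jaw": 15},{"travel": [0,-5,0],"roll": 0,"jaw": 15},{"travel": [0,-5,0],"roll": 0,"jaw": 15},{"travel": [0,-5,0],"roll": 0,"jaw": 15},{"travel": [0,-5,0],"roll": 0,"jaw": 15}]}}

```text
clock: 8.35
tool_pos: [0.519, -0.0379, 0.0942]
orientation: [180.0, -0.0, -94.0]
force: [-0.5, 0.4, -3.0]
opening: 0.0239
gripper_force: 30.0
```

Call:
{"op": "apply_moves", "data": {"targets": [{"travel": [0,-4,0],"roll": 0,"jaw": 15},{"travel": [0,-4,0],"roll": 0,"jaw": 15},{"travel": [0,-4,0],"roll": 0,"jaw": 15},{"travel": [0,-4,0],"roll": 0,"jaw": 15},{"travel": [0,-4,0],"roll": 0,"jaw": 15},{"travel": [0,-4,0],"roll": 0,"jaw": 15},{"travel": [0,-4,0],"roll": 0,"jaw": 15}]}}

```text
clock: 9.05
tool_pos: [0.5468, -0.0398, 0.0942]
orientation: [180.0, 0.0, -94.0]
force: [-0.2, 0.8, -3.5]
opening: 0.0241
gripper_force: 30.0
```

Call:
{"op": "apply_moves", "data": {"targets": [{"travel": [0,-4,0],"roll": 0,"jaw": 15},{"travel": [0,-4,0],"roll": 0,"jaw": 15},{"travel": [0,-4,0],"roll": 0,"jaw": 15},{"travel": [0,-4,0],"roll": 0,"jaw": 15},{"travel": [0,-4,0],"roll": 0,"jaw": 15},{"travel": [0,-4,0],"roll": 0,"jaw": 15}]}}

```text
clock: 9.65
tool_pos: [0.5666, -0.0421, 0.0929]
orientation: [179.5, -0.1, -94.1]
force: [-11.9, 1.5, 0.6]
opening: 0.0244
gripper_force: 30.2
```

Call:
{"op": "apply_moves", "data": {"targets": [{"travel": [0,-4,0],"roll": 0,"jaw": 15},{"travel": [0,-4,0],"roll": 0,"jaw": 15},{"travel": [0,-4,0],"roll": 0,"jaw": 15},{"travel": [0,-4,0],"roll": 0,"jaw": 15},{"travel": [0,-4,0],"roll": 0,"jaw": 15}]}}

```text
clock: 10.15
tool_pos: [0.5871, -0.0441, 0.0949]
orientation: [179.6, -0.1, -94.0]
force: [-11.6, -2.3, 12.3]
opening: 0.0262
gripper_force: 32.8
```

```bash
python3 - <<'E'
from h import *
o=ctrl.get_obs(); print(o["tool_pos"],tr(o["tool_pos"]),o["force"],o["moment"])
a=ctrl.snapshot("scene")[:,:,::-1]; cv2.imwrite("pics/s4.png",cv2.resize(a[150:310,210:370],(640,640)[:2],interpolation=2)[:600])
E
```

```text
[ 0.58713057 -0.04413388  0.09486029] [[32.64154994 -1.83308068]] [-11.58816405  -2.26381568  12.33637591] [-0.65169392  5.61981745  0.24157797]
```

View pics/s4.png

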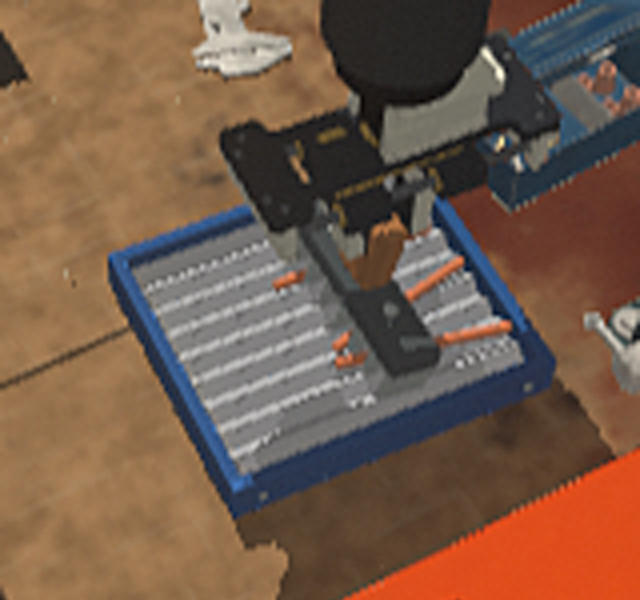

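The rods are up against the far wall and the load is rising, with the comb tilting a little in the grip. I'll back off and take a close look.

Call:
{"op": "apply_moves", "data": {"targets": [{"travel": [0,5,0],"roll": 0,"jaw": 15},{"travel": [0,5,0],"roll": 0,"jaw": 15},{"travel": [0,5,0],"roll": 0,"jaw": 15},{"travel": [0,0,0],"roll": 0,"jaw": 15}]}}

```text
clock: 10.6
tool_pos: [0.5758, -0.042, 0.0952]
orientation: [-179.9, 0.0, -94.0]
force: [-0.8, -3.3, 8.0]
opening: 0.0244
gripper_force: 29.6
```

```bash
python3 - <<'E'
from h import *
K,E=cam("wrist"); o=ctrl.get_obs(); print(o["tool_pos"],o["orientation"],tr(o["tool_pos"]),o["force"],o["opening"]); np.save("w5E.npy",E)
w=ctrl.snapshot("wrist")[:,:,::-1]; cv2.imwrite("pics/w5.png",w); cv2.imwrite("pics/w5b.png",cv2.resize(w,(800,600),interpolation=2))
E
```

```text
[ 0.57580525 -0.04200927  0.09524119] [-1.79893893e+02  7.04794731e-03 -9.40199972e+01] [[21.19445695 -0.5136512 ]] [-0.82159856 -3.29573223  8.03790623] 0.024355821145716237
```

View pics/w5b.png

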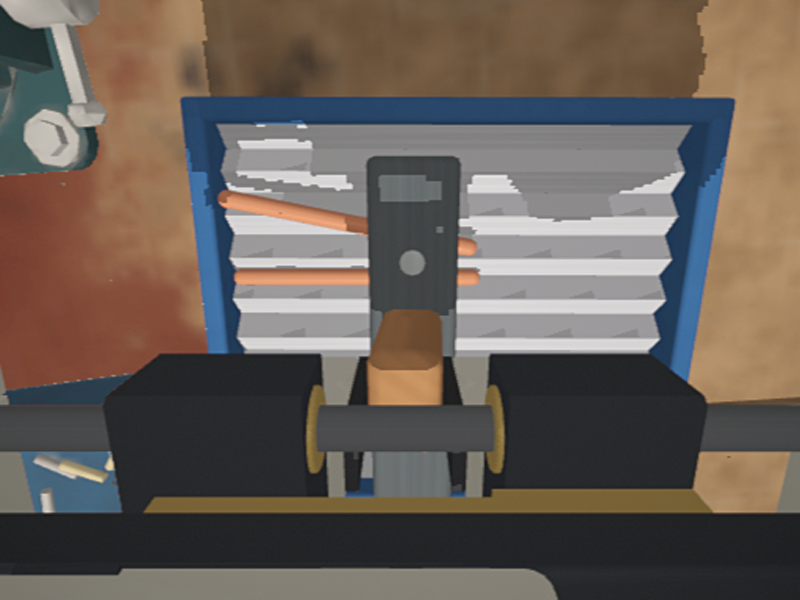

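The rod at row 277 has settled parallel in its groove. The next, (225,199)–(470,247), is still askew by about 11°, and the comb bar has shifted from column 404 to 413, so it has tilted back. I'll lift a little to let the pads straighten the comb, then look.

Call:
{"op": "apply_moves", "data": {"targets": [{"travel": [0,5,-3],"roll": 0,"jaw": 15},{"travel": [0,5,-3],"roll": 0,"jaw": 15},{"travel": [0,0,0],"roll": 0,"jaw": 15},{"travel": [0,0,0],"roll": 0,"jaw": 15}]}}

```text
clock: 11.05
tool_pos: [0.5652, -0.0409, 0.1001]
orientation: [180.0, 0.0, -94.0]
force: [-0.2, 0.3, -3.0]
opening: 0.0242
gripper_force: 29.5
```

```bash
python3 - <<'E'
from h import *
K,E=cam("wrist"); o=ctrl.get_obs(); print(o["tool_pos"],o["orientation"],tr(o["tool_pos"]),o["force"],o["opening"]); np.save("w6E.npy",E)
w=ctrl.snapshot("wrist")[:,:,::-1]; cv2.imwrite("pics/w6.png",w)
a=cv2.imread("pics/w3.png").astype(int); c=cv2.imread("pics/w5.png").astype(int)
for im in(a,c,w.astype(int)):
    for v in(110,180): print(v,[u for u in range(222,300) if np.abs(im[v,u]-im[v,u-1]).sum()>40])
    print([v for v in range(85,130) if np.abs(im[v,258]-im[v-1,258]).sum()>40])
E
```

```text
[ 0.5651987  -0.04090044  0.10006582] [ 1.79985918e+02  1.30306442e-02 -9.40218782e+01] [[10.53607893 -0.15670393]] [-0.19765876  0.31768655 -3.00074363] 0.024163897510604958
110 [227, 228, 229, 289, 290, 291, 292]
180 [229, 230, 231, 287, 288, 289, 290]
[86, 87, 100, 101, 117]
110 [234, 235, 294, 295, 296]
180 [235, 236, 237, 292, 293, 294]
[99, 100, 112, 129]
110 [222, 223, 233, 234, 294, 295]
180 [235, 236, 292, 293]
[99, 100, 112, 129]
```

Call:
{"op": "apply_moves", "data": {"targets": [{"travel": [0,0,-10],"roll": 0,"jaw": 15},{"travel": [0,0,-25],"roll": 0,"jaw": 15},{"travel": [0,10,-35],"roll": 0,"jaw": 15},{"travel": [0,20,-35],"roll": 0,"jaw": 15},{"travel": [0,25,-30],"roll": 0,"jaw": 15},{"travel": [0,20,-15],"roll": 0,"jaw": 15},{"travel": [0,13,-9],"roll": 0,"jaw": 15},{"travel": [0,0,0],"roll": 0,"jaw": 15},{"travel": [0,0,0],"roll": 0,"jaw": 15}]}}

```text
clock: 12.0
tool_pos: [0.4777, -0.0348, 0.2592]
orientation: [-180.0, 0.0, -94.0]
force: [1.1, -0.0, -3.4]
opening: 0.0236
gripper_force: 29.7
```

```bash
cat > rods.py <<'E'
from h import *
def rods(name):
    K,E=cam("wrist"); o=ctrl.get_obs(); im=np.ascontiguousarray(ctrl.snapshot("wrist")[:,:,::-1]); cv2.imwrite(f"pics/{name}.png",im)
    print(o["clock"],"tcp",tr(o["tool_pos"]).round(1),o["tool_pos"][2].round(4),o["force"].round(1))
    h=cv2.cvtColor(im,cv2.COLOR_BGR2HSV).astype(int); H,S,V=h[...,0],h[...,1],h[...,2]
    m=((H>3)&(H<16)&(S>110)&(V>110)).astype(np.uint8)
    box=cv2.fillConvexPoly(np.zeros_like(m),proj(K,E,[np.r_[TC+x*XH+y*YH,.03] for x,y in((-.105,-.09),(.108,-.09),(.108,.092),(-.105,.092))]).astype(np.int32),1)
    n,l,s,c=cv2.connectedComponentsWithStats(m*box,connectivity=8)
    for i in range(1,n):
        if s[i,4]<25: continue
        p=np.argwhere(l==i)[:,::-1].astype(float); t=tr(ray(K,E,p,.018)); q=t-t.mean(0); d=np.linalg.svd(q,full_matrices=False)[2][0]; d*=np.sign(d[0]); a=q@d
        print(s[i,4],"ends",(t.mean(0)+d*a.min()).round(1),(t.mean(0)+d*a.max()).round(1),"ang",np.degrees(np.arctan2(d[1],d[0])).round(1),"len",np.ptp(a).round(0))
    for v in(110,180): print(v,[u for u in range(222,300) if np.abs(im[v,u].astype(int)-im[v,u-1]).sum()>40])
E
python3 -c "
from rods import *
rods('w7')"
```

```text
12.0 tcp [[-77.1  -0.3]] 0.2592 [ 1.1 -0.  -3.4]
547 ends [-14.2 -41. ] [103.3 -41.1] ang -0.0 len 118.0
505 ends [-14.6 -20.8] [104.3 -21.3] ang -0.2 len 119.0
467 ends [-18.6  39.1] [98.8 38.7] ang -0.2 len 117.0
1000 ends [-92.2 106.2] [-53.1  51.8] ang -54.4 len 67.0
110 [232, 233, 292, 293]
180 [233, 234, 235, 290, 291, 292]
```

All three rods now measure parallel, in grooves -40, -20 and +40. One crop to check they lie flat.

```bash
python3 -c "
import cv2
a=cv2.imread('pics/w7.png')[70:235,85:300]; cv2.imwrite('pics/w7c.png',cv2.resize(a,None,fx=3.6,fy=3.6,interpolation=2))"
```

```text
(no output)
```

View pics/w7c.png

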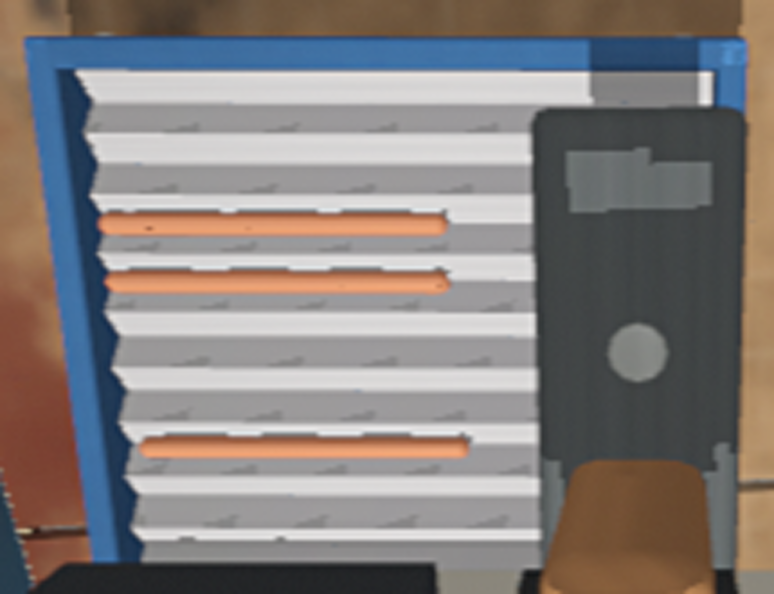

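The crop shows the three rods at rows 223, 282 and 447, parallel and each down in its own groove. I'll take the comb back to the pad.

Call:
{"op": "apply_moves", "data": {"targets": [{"travel": [0,0,0],"roll": -4,"jaw": 15},{"travel": [-15,1,0],"roll": 0,"jaw": 15},{"travel": [-30,3,0],"roll": 0,"jaw": 15},{"travel": [-40,4,0],"roll": 0,"jaw": 15},{"travel": [-40,4,0],"roll": 0,"jaw": 15},{"travel": [-40,4,0],"roll": 0,"jaw": 15},{"travel": [-40,4,0],"roll": 0,"jaw": 15},{"travel": [-40,4,0],"roll": 0,"jaw": 15},{"travel": [-40,4,0],"roll": 0,"jaw": 15},{"travel": [-40,4,0],"roll": 0,"jaw": 15}]}}

```text
clock: 13.05
tool_pos: [0.4457, 0.2918, 0.2578]
orientation: [179.9, -0.1, -90.0]
force: [1.1, 0.6, -2.6]
opening: 0.0236
gripper_force: 29.7
```

Call:
{"op": "apply_moves", "data": {"targets": [{"travel": [-35,4,0],"roll": 0,"jaw": 15},{"travel": [-25,3,0],"roll": 0,"jaw": 15},{"travel": [-15,1,0],"roll": 0,"jaw": 15},{"travel": [0,0,0],"roll": 0,"jaw": 15},{"travel": [0,0,0],"roll": 0,"jaw": 15}]}}

```text
clock: 13.55
tool_pos: [0.438, 0.3647, 0.2581]
orientation: [179.9, -0.1, -90.0]
force: [-0.3, -0.4, -2.2]
opening: 0.0238
gripper_force: 29.7
```

Call:
{"op": "apply_moves", "data": {"targets": [{"travel": [0,0,20],"roll": 0,"jaw": 15},{"travel": [0,0,35],"roll": 0,"jaw": 15},{"travel": [0,0,35],"roll": 0,"jaw": 15},{"travel": [0,0,35],"roll": 0,"jaw": 15},{"travel": [0,0,25],"roll": 0,"jaw": 15},{"travel": [0,0,15],"roll": 0,"jaw": 15},{"travel": [0,0,7],"roll": 0,"jaw": 15},{"travel": [0,0,3],"roll": 0,"jaw": 15},{"travel": [0,0,0],"roll": 0,"jaw": 15}]}}

```text
clock: 14.45
tool_pos: [0.4384, 0.3649, 0.0847]
orientation: [-180.0, 0.0, -90.1]
force: [0.2, -0.7, -2.3]
opening: 0.024
gripper_force: 29.7
```

Call:
{"op": "apply_moves", "data": {"targets": [{"travel": [0,0,2],"roll": 0,"jaw": 15},{"travel": [0,0,2],"roll": 0,"jaw": 15},{"travel": [0,0,0],"roll": 0,"jaw": 15}]}}

```text
clock: 14.75
tool_pos: [0.4379, 0.3651, 0.0805]
orientation: [-180.0, 0.0, -90.0]
force: [-0.3, -0.1, -2.9]
opening: 0.0239
gripper_force: 29.7
```

Call:
{"op": "apply_moves", "data": {"targets": [{"travel": [0,0,2],"roll": 0,"jaw": 15},{"travel": [0,0,1],"roll": 0,"jaw": 15},{"travel": [0,0,0],"roll": 0,"jaw": 15}]}}

```text
clock: 15.05
tool_pos: [0.4383, 0.3653, 0.0796]
orientation: [-179.9, 0.0, -90.0]
force: [-6.1, -4.2, 15.9]
opening: 0.0241
gripper_force: 30.1
```

Call:
{"op": "apply_moves", "data": {"targets": [{"travel": [0,0,1],"roll": 0,"jaw": 15},{"travel": [0,0,0],"roll": 0,"jaw": 15}]}}

```text
clock: 15.25
tool_pos: [0.4385, 0.3654, 0.0796]
orientation: [-179.9, 0.1, -90.0]
force: [-8.1, -5.2, 24.4]
opening: 0.0235
gripper_force: 30.2
```

Call:
{"op": "apply_moves", "data": {"targets": [{"travel": [0,0,1],"roll": 0,"jaw": 15},{"travel": [0,0,0],"roll": 0,"jaw": 15}]}}

```text
clock: 15.45
tool_pos: [0.4387, 0.3654, 0.0795]
orientation: [-179.8, 0.1, -89.9]
force: [-10.2, -7.6, 31.8]
opening: 0.024
gripper_force: 30.4
```

Call:
{"op": "apply_moves", "data": {"targets": [{"travel": [0,0,-2],"roll": 0,"jaw": 15},{"travel": [0,0,-1],"roll": 0,"jaw": 15},{"travel": [0,0,0],"roll": 0,"jaw": 15}]}}

```text
clock: 15.75
tool_pos: [0.4383, 0.3654, 0.0796]
orientation: [-179.9, 0.0, -90.0]
force: [-4.1, -2.6, 12.0]
opening: 0.0242
gripper_force: 29.9
```

Call:
{"op": "apply_moves", "data": {"targets": [{"travel": [0,0,0],"roll": 0,"jaw": 27},{"travel": [0,0,0],"roll": 0,"jaw": 32},{"travel": [0,0,0],"roll": 0,"jaw": 50},{"travel": [0,0,0],"roll": 0,"jaw": 80},{"travel": [0,0,0],"roll": 0,"jaw": 80},{"travel": [0,0,0],"roll": 0,"jaw": 80},{"travel": [0,0,0],"roll": 0,"jaw": 80},{"travel": [0,0,0],"roll": 0,"jaw": 80}]}}

```text
clock: 16.55
tool_pos: [0.4379, 0.365, 0.0782]
orientation: [180.0, -0.0, -90.0]
force: [-0.4, -0.1, 0.1]
opening: 0.0744
gripper_force: 0.0
```

Call:
{"op": "apply_moves", "data": {"targets": [{"travel": [0,0,-10],"roll": 0,"jaw": 80},{"travel": [0,0,-25],"roll": 0,"jaw": 80},{"travel": [0,0,-30],"roll": 0,"jaw": 80},{"travel": [0,0,-35],"roll": 0,"jaw": 80},{"travel": [0,0,-35],"roll": 0,"jaw": 80},{"travel": [0,0,-30],"roll": 0,"jaw": 80},{"travel": [0,0,-10],"roll": 0,"jaw": 80},{"travel": [0,0,0],"roll": 0,"jaw": 80},{"travel": [0,0,0],"roll": 0,"jaw": 80}]}}

```text
clock: 17.45
tool_pos: [0.4374, 0.3647, 0.2526]
orientation: [180.0, -0.0, -90.0]
force: [0.1, -0.1, -1.9]
opening: 0.08
gripper_force: 0.0
```

```bash
python3 - <<'E'
from h import *
w=ctrl.snapshot("wrist")[:,:,::-1]; s=ctrl.snapshot("scene")[:,:,::-1]; cv2.imwrite("pics/w8.png",w);cv2.imwrite("pics/s8.png",s)
f=lambda a:cv2.resize(a,(400,400),interpolation=2)
cv2.imwrite("pics/fin.png",np.hstack([f(w[40:260,150:370]),f(s[100:290,170:360])]))
E
```

```text
(no output)
```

View pics/fin.png

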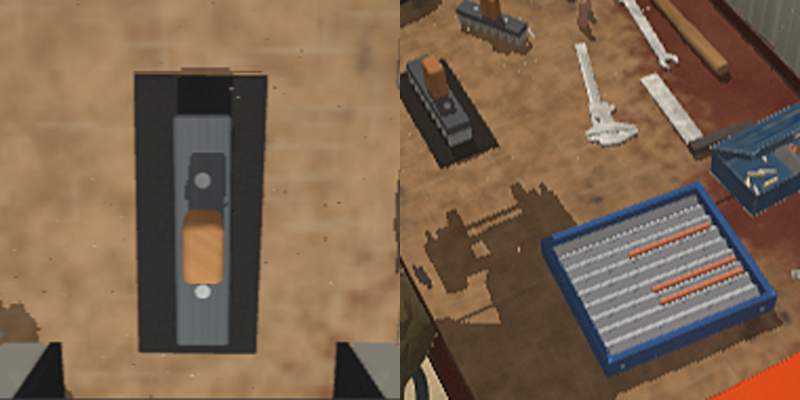

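The final picture shows the comb upright in the middle of the pad, at (203,230) left, and the three rods lying in separate grooves, right. The caliper has not been touched.

```bash
python3 -c "
from plant import ctrl
print(ctrl.close_job())"
```

```text
the job is handed in; nothing more can be done
None
```

The job is handed in at about 17.6 s of the 64 s allowed: the last pictures show the three rods each lying flat in its own groove (-40, -20 and +40 mm), the comb standing upright on its pad, and the caliper and pipe offcut not moved; no verdict came back.

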